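# Lay the standing cheese logs in the ripening box, one per cradle

### The job

Two white cheese logs stand on end on the draining grid: lay them down in the ripening box, one lying flat in each of the two empty cradles. Set them down gently, without dropping a log or letting it topple over, and leave the other cheeses where they are.

Things in the scene. Friction and masses are not known exactly. Their poses are not given: they have to be found in the camera images.
- grid: White slatted draining grid fixed on the table, 260 (its x) x 300 (its y) mm; origin at the centre of its underside; slat tops 10 mm above it. Slats run along its y, 9 mm wide with 11.5 mm gaps, so that a log laid along y does not roll. The loose logs stand on it, one on each half, about 95 mm either side of the centre in y, the ash-coated round near its +x edge.
- box: Clear ripening box, fixed, open on top: 262 (its x) x 296 (its y) x 70 mm high, walls 3 mm, outer rim 9 mm wide; origin: centre of its underside. A white insert forms 3 (x) by 2 (y) cradles: V troughs along y, 141 mm long, flanks at 25 degrees, 84 mm apart in x, flat ridges 35 mm wide and 16.5 mm high between them, a 27 mm high web between the two columns. Four cradles are full, two empty.
- log_a: Loose firm white cheese log, a cylinder 44 mm in diameter and 120 mm long, about 0.19 kg, standing on end on the grid at the start; origin at its middle (60 mm from either end, on its axis); its z axis is the cylinder's axis. Both ends are alike.
- log_b: The second loose cheese log, like log_a, standing on end on the other half of the grid.
- well0 (a point): Cradle 0 of the box, -y half in the box's y, -x in its x: the point where the middle of a log lying in the cradle comes to rest, on the log's axis, 29.3 mm above the table. Its y axis runs along the cradle, z is up.
- well1 (a point): Cradle 1 of the box, -y half in the box's y, middle in its x: the point where the middle of a log lying in the cradle comes to rest, on the log's axis, 29.3 mm above the table. Its y axis runs along the cradle, z is up.
- well2 (a point): Cradle 2 of the box, -y half in the box's y, +x in its x: the point where the middle of a log lying in the cradle comes to rest, on the log's axis, 29.3 mm above the table. Its y axis runs along the cradle, z is up.
- well3 (a point): Cradle 3 of the box, +y half in the box's y, -x in its x: the point where the middle of a log lying in the cradle comes to rest, on the log's axis, 29.3 mm above the table. Its y axis runs along the cradle, z is up.
- well4 (a point): Cradle 4 of the box, +y half in the box's y, middle in its x: the point where the middle of a log lying in the cradle comes to rest, on the log's axis, 29.3 mm above the table. Its y axis runs along the cradle, z is up.
- well5 (a point): Cradle 5 of the box, +y half in the box's y, +x in its x: the point where the middle of a log lying in the cradle comes to rest, on the log's axis, 29.3 mm above the table. Its y axis runs along the cradle, z is up.
- packed0: A cream-coloured cheese log already lying in a cradle of the box, same size as the loose ones (44 x 120 mm); origin at its middle, its y axis is the cylinder's axis. To be left alone.
- packed1: A cream-coloured cheese log already lying in a cradle of the box, same size as the loose ones (44 x 120 mm); origin at its middle, its y axis is the cylinder's axis. To be left alone.
- packed2: A cream-coloured cheese log already lying in a cradle of the box, same size as the loose ones (44 x 120 mm); origin at its middle, its y axis is the cylinder's axis. To be left alone.
- packed3: A cream-coloured cheese log already lying in a cradle of the box, same size as the loose ones (44 x 120 mm); origin at its middle, its y axis is the cylinder's axis. To be left alone.
- ash_round: Small flat round cheese with a dark grey ash coat, 58 mm in diameter and 30 mm high, standing on the grid near the middle of its +x edge; origin at the centre of its underside. To be left alone.

How it is judged:
At the end, for the whole second after the job is handed in: Each log lies at rest in a cradle of its own: its middle within 15 mm along, 8 mm across and 6 mm in height of the rest point, its axis within 0.12 rad of the cradle's. Packed cheeses are within 20 mm and the ash-coated round within 30 mm of their starts (((x of log_a in the frame of well0 between -0.008 and 0.008 m and y of log_a in the frame of well0 between -0.015 and 0.015 m and z of log_a in the frame of well0 between -0.006 and 0.006 m and angle between the z axis of log_a and the y axis of well0, either way round below 0.12 rad) or (x of log_a in the frame of well1 between -0.008 and 0.008 m and y of log_a in the frame of well1 between -0.015 and 0.015 m and z of log_a in the frame of well1 between -0.006 and 0.006 m and angle between the z axis of log_a and the y axis of well1, either way round below 0.12 rad) or (x of log_a in the frame of well2 between -0.008 and 0.008 m and y of log_a in the frame of well2 between -0.015 and 0.015 m and z of log_a in the frame of well2 between -0.006 and 0.006 m and angle between the z axis of log_a and the y axis of well2, either way round below 0.12 rad) or (x of log_a in the frame of well3 between -0.008 and 0.008 m and y of log_a in the frame of well3 between -0.015 and 0.015 m and z of log_a in the frame of well3 between -0.006 and 0.006 m and angle between the z axis of log_a and the y axis of well3, either way round below 0.12 rad) or (x of log_a in the frame of well4 between -0.008 and 0.008 m and y of log_a in the frame of well4 between -0.015 and 0.015 m and z of log_a in the frame of well4 between -0.006 and 0.006 m and angle between the z axis of log_a and the y axis of well4, either way round below 0.12 rad) or (x of log_a in the frame of well5 between -0.008 and 0.008 m and y of log_a in the frame of well5 between -0.015 and 0.015 m and z of log_a in the frame of well5 between -0.006 and 0.006 m and angle between the z axis of log_a and the y axis of well5, either way round below 0.12 rad)) and ((x of log_b in the frame of well0 between -0.008 and 0.008 m and y of log_b in the frame of well0 between -0.015 and 0.015 m and z of log_b in the frame of well0 between -0.006 and 0.006 m and angle between the z axis of log_b and the y axis of well0, either way round below 0.12 rad) or (x of log_b in the frame of well1 between -0.008 and 0.008 m and y of log_b in the frame of well1 between -0.015 and 0.015 m and z of log_b in the frame of well1 between -0.006 and 0.006 m and angle between the z axis of log_b and the y axis of well1, either way round below 0.12 rad) or (x of log_b in the frame of well2 between -0.008 and 0.008 m and y of log_b in the frame of well2 between -0.015 and 0.015 m and z of log_b in the frame of well2 between -0.006 and 0.006 m and angle between the z axis of log_b and the y axis of well2, either way round below 0.12 rad) or (x of log_b in the frame of well3 between -0.008 and 0.008 m and y of log_b in the frame of well3 between -0.015 and 0.015 m and z of log_b in the frame of well3 between -0.006 and 0.006 m and angle between the z axis of log_b and the y axis of well3, either way round below 0.12 rad) or (x of log_b in the frame of well4 between -0.008 and 0.008 m and y of log_b in the frame of well4 between -0.015 and 0.015 m and z of log_b in the frame of well4 between -0.006 and 0.006 m and angle between the z axis of log_b and the y axis of well4, either way round below 0.12 rad) or (x of log_b in the frame of well5 between -0.008 and 0.008 m and y of log_b in the frame of well5 between -0.015 and 0.015 m and z of log_b in the frame of well5 between -0.006 and 0.006 m and angle between the z axis of log_b and the y axis of well5, either way round below 0.12 rad)) and distance between log_a and log_b above 0.06 m and linear speed of each of log_a, log_b below 0.02 m/s and distance of each of packed0, packed1, packed2, packed3 from where it was at the start of the episode below 0.02 m and distance of ash_round from where it was at the start of the episode below 0.03 m); the robot touches nothing.
It fails at once if cheese log A falls free: toppled over, or dropped from more than about 20 mm (linear speed of log_a above 0.6 m/s and contact force between log_a and the fingers below 0.05 N).
It fails at once if cheese log B falls free: toppled over, or dropped from more than about 20 mm (linear speed of log_b above 0.6 m/s and contact force between log_b and the fingers below 0.05 N).
It fails at once if a cheese already in the box is shifted by more than 20 mm (distance of any of packed0, packed1, packed2, packed3 from where it was at the start of the episode above 0.02 m).
It fails at once if the ash-coated round is shifted by more than 30 mm or tipped (distance of ash_round from where it was at the start of the episode above 0.03 m or angle between ash_round's own z axis and vertical above 0.5 rad).
It also fails if it takes over 72 s, if anything falls off the work surface, if the arm or the gripper's body presses on something with over 40 N, if the wrist force passes 120 N, or if a joint passes its speed limit or range.

### The arm

A 7-joint arm with a two-finger parallel gripper is mounted at the origin on the work surface. World frame = base frame: x ahead of the robot, y to its left, z up, the work surface at z = 0. Lengths are in m, angles in rad, forces in N, time in s.
With the tool pointing down it reaches from about 0.425 to 0.875 m from the base axis. Payload 4.7 kg.
Tool frame: the origin (TCP) lies between the finger pads; the fingertips stand 11 mm ahead of it and the grasp point (between the pads) lies 8 mm behind it; z points along the fingers, y is the line along which they close (so a half turn about z gives the same grasp; the last joint's range is limited). The gripper opens to 87 mm and grips with 3 to 60 N. Pads are 19 mm wide; open, the fingers measure 117 mm over their backs; the gripper's body (75 mm by 190 mm) begins 51 mm behind the grasp point.
Start: joints at [1.132, 0.321, -0.07, 1.45, 0.023, 1.371, -0.057], TCP at [0.284, -0.585, 0.234] pointing down, gripper open.
Joint ranges: [-2.86, 2.86], [-0.3, 2.09], [-1.38, 1.24], [0.06, 2.45], [-1.56, 4.7], [0.09, 2.05], [-2.69, 2.69]. Speed limits (rad/s): [2.57, 2.57, 3.14, 3.14, 3.14, 3.14, 3.14].

### API

Orientations are given as a rotation vector (axis times angle).
In Python, from bench import ctrl gives the robot as it stands. The module is installed in compiled form; this text tells all that it offers.
- The arm moves only by the shell command python3 -m inch 'ROWS' [FORCE]. ROWS is JSON, a list of rows, each an object with "slide": the shift along the tool's x, y, z scaled (see below), a list of three; "angular": the turn, a rotation vector about the tool's x, y, z scaled (see below), a list of three; "claw": the opening, from -1 (shut) to 1 (fully open). In form: [{"slide": [tx, ty, tz], "angular": [rx, ry, rz], "claw": claw}, ...]. A call has 1 to 10 rows; each row is the pose to reach, as a shift and turn from the pose commanded when the call began, along the tool's axes at that moment; what a row does not reach only later rows make up. The controller multiplies each number of a shift by 0.25 m and each number of a turn by 30 degrees. A row lasts 1/10 s, in which the tool goes at most 50 mm and 8.59 degrees, less where a joint would pass 70% of its speed; a pose out of reach is approached as far as the arm can. A call with a number of a shift or a turn outside -1 to 1 is refused whole. A call with a gripper value outside its range is refused whole. The fingers move at their own pace and stop on an object; FORCE is the grip in N (left out, the last holds). Time passes only in rows, so rows that repeat a pose let the fingers close. It gives the time, the measured TCP pose, the force, the opening and the grip force at its end, in the units of the state.
- ctrl.get_state(): the state, without advancing time (a new reading comes with each control period).
- ctrl.get_image(name): name is "side" or "top" or "wrist"; returns a dict with "color" (420x560x3 uint8, red, green, blue), "depth" (420x560 float32, m along the optical axis (not along the pixel's ray), 0 where there is no reading), "camera_matrix" (3x3 intrinsics, pixels), "extrinsics" (4x4, takes a point from camera to world coordinates); the wrist camera has in their place "tool_from_camera" (4x4, takes a point from camera to tool coordinates, whose origin is the TCP and whose axes are the flange's). Camera axes: x right, y up, looking along -z (the intrinsics and any distortion apply to the point x, -y, -z); pixel columns grow to the right and rows downward; lengths in m; the calibration is good to about 2 mm. A picture is of the moment at which its call begins: read the wrist's pose just before it.
- ctrl.close_job(): hands the job in; it is judged then, once.
Trained networks look in the newest picture that a camera, given by its name, has taken for a name from the list of things; names that differ only in an ending like _2 or _b are one class to them, and where a whole thing is asked for, a point or a joint stands for the part that bears it (a point fixed in the world has none). Each returns a list of dicts, best first, with "confidence" (0 to 1); they miss things now and then, are a little off and sometimes report something else, mostly with a low value. They report only what shows in the picture. A call takes as long as a camera call.
- ctrl.find_in(query, camera): "bbox" ([centre column, centre row, width, height] in pixels, round what is visible of it).
- ctrl.outline_of(query, camera): "mask" (420x560 bool, what is visible of it) and "bbox" ([centre column, centre row, width, height] in pixels, round what is visible of it).
The state is a dict: "time": time; "joint_positions": joint angles; "qd": joint speeds; "joint_torque": joint torques, N m; "position": TCP position; "tool_rot": TCP orientation; "ft_force": force on the tool from outside, world axes, zero at the start; "torque": the same for the moment, N m; "grip_width": opening from 0.0 (shut) to 1.0 (fully open); "grip_force": force on a finger pad.
Only numpy, scipy, OpenCV 4.12 (cv2) and the standard library are available. Lean on these libraries where they do the work, as an engineer would, in place of code of your own. Each camera call takes 0.05 s, during which the arm holds its last target. There are 200 camera calls.

## Working session

There is one attempt and no reset: what is moved stays moved. The work goes in short steps, Python scripts to look and compute and a shell command to move; the robot and the scene stay as the last step left them, time stands still between calls to the robot, and variables do not carry over. Pictures are saved under pics/ and viewed, at most 10 in all, crops included, and the job is handed in when it is done.

```bash
mkdir -p pics
cat > h.py <<'E'
import numpy as np, cv2
from bench import ctrl
from scipy.spatial.transform import Rotation as R
def cloud(im,T=None):
    d=im["depth"];K=im["camera_matrix"];v,u=np.mgrid[:d.shape[0],:d.shape[1]]
    p=np.stack([(u-K[0,2])/K[0,0]*d,-(v-K[1,2])/K[1,1]*d,-d],-1)
    T=im["extrinsics"] if T is None else T
    return p@T[:3,:3].T+T[:3,3]
def save(im,n): cv2.imwrite(f"pics/{n}.png",im["color"][:,:,::-1])
E
python3 - <<'E'
from h import *
s=ctrl.get_state();print(s["time"],s["position"],s["tool_rot"],R.from_rotvec(s["tool_rot"]).as_matrix().round(3),s["grip_width"])
for c in["top","side"]:
    im=ctrl.get_image(c);save(im,c+"0");P=cloud(im);np.save(c+".npy",P)
    print(c,im["extrinsics"].round(3).tolist())
    for q in["log_a","packed0","ash_round","box","grid"]:
        for r in ctrl.outline_of(q,c):
            if r["confidence"]<.3: continue
            m=r["mask"]&(im["depth"]>0);p=P[m]
            print(q,round(r["confidence"],2),np.round(r["bbox"]),np.median(p,0).round(3),np.percentile(p,3,axis=0).round(3),np.percentile(p,97,axis=0).round(3))
E
```

```text
0.0 [ 0.28405428 -0.58405524  0.23246916] [-3.05962493e+00 -7.04819199e-01  8.77270451e-04] [[ 0.899  0.438 -0.001]
 [ 0.438 -0.899  0.002]
 [-0.    -0.002 -1.   ]] 0.9962893547774965
top [[-0.042, 0.967, -0.25, 0.302], [-0.999, -0.041, 0.009, 0.006], [-0.002, 0.25, 0.968, 1.03], [0.0, 0.0, 0.0, 1.0]]
log_a 0.93 [422. 239.  39.  34.] [ 0.48  -0.275  0.125] [ 0.464 -0.302  0.016] [ 0.502 -0.263  0.132]
log_a 0.79 [331. 242.  26.  34.] [ 0.481 -0.103  0.128] [ 0.466 -0.125  0.016] [ 0.505 -0.086  0.133]
packed0 0.98 [129. 237.  62.  19.] [0.518 0.295 0.048] [0.502 0.239 0.03 ] [0.539 0.354 0.053]
packed0 0.86 [130. 278.  65.  22.] [0.436 0.293 0.048] [0.418 0.237 0.031] [0.457 0.352 0.053]
packed0 0.74 [205. 276.  64.  26.] [0.433 0.149 0.047] [0.414 0.092 0.015] [0.456 0.206 0.053]
packed0 0.64 [203. 236.  58.  18.] [0.515 0.151 0.048] [0.499 0.095 0.034] [0.536 0.206 0.053]
ash_round 0.66 [368. 182.  32.  33.] [ 0.618 -0.202  0.039] [ 0.593 -0.229  0.003] [ 0.649 -0.178  0.043]
box 0.88 [164. 233. 163. 138.] [0.559 0.236 0.018] [0.387 0.076 0.007] [0.654 0.375 0.072]
grid 0.75 [370. 
[... 383 characters left out ...]
017] [ 0.501 -0.083  0.132]
packed0 0.97 [267. 287.  54.  51.] [0.426 0.165 0.047] [0.413 0.1   0.024] [0.449 0.213 0.053]
packed0 0.94 [213. 335.  61.  58.] [0.429 0.306 0.048] [0.416 0.245 0.03 ] [0.452 0.359 0.053]
packed0 0.89 [179. 312.  64.  56.] [0.511 0.305 0.047] [0.5   0.246 0.023] [0.535 0.36  0.053]
packed0 0.59 [233. 267.  55.  52.] [0.508 0.165 0.046] [0.496 0.101 0.019] [0.534 0.214 0.053]
box 0.55 [204. 295. 219. 187.] [0.563 0.233 0.023] [0.384 0.079 0.006] [0.653 0.379 0.072]
grid 0.64 [330. 195. 158. 104.] [ 0.492 -0.17   0.008] [ 0.392 -0.335  0.002] [ 0.644 -0.046  0.013]
grid 0.58 [367. 154.  19.  53.] [ 0.476 -0.266  0.087] [ 0.462 -0.291  0.02 ] [ 0.498 -0.26   0.132]
```

View pics/top0.png

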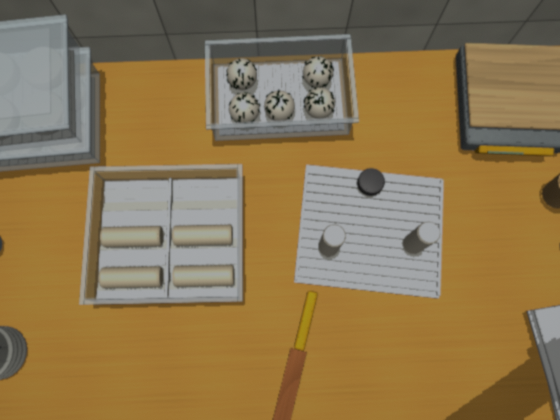

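Run:
```python
from h import *
from scipy.optimize import least_squares
for c in["top","side"]:
    P=np.load(c+".npy").reshape(-1,3)
    for cen in[(.482,-.28),(.482,-.105)]:
        d=np.linalg.norm(P[:,:2]-cen,axis=1)
        m=(d<.045)&(P[:,2]>.03)&(P[:,2]<.115); q=P[m]
        f=least_squares(lambda x:np.hypot(q[:,0]-x[0],q[:,1]-x[1])-.022,cen,loss="soft_l1",f_scale=.002)
        t=P[(d<.045)&(P[:,2]>.122)]
        print(c,"log side fit",f.x.round(4),m.sum(),"top",np.c_[t.min(0),t.max(0)].round(3).tolist(),cv2.minAreaRect((t[:,:2]*1000).astype(np.float32)))
    b=P[(P[:,2]>.062)&(P[:,2]<.08)&(P[:,1]>.03)&(P[:,0]>.3)&(P[:,0]<.75)]
    print("rim",cv2.minAreaRect((b[:,:2]*1000).astype(np.float32)),np.median(b[:,2]))
    k=P[(P[:,2]>.022)&(P[:,2]<.034)&(abs(P[:,0]-.6)<.035)&(abs(P[:,1]-.227)<.03)]
    print("web",np.median(k,0))
    for cen in[(.518,.295),(.436,.293),(.433,.149),(.515,.151)]:
        q=P[(abs(P[:,0]-cen[0])<.03)&(abs(P[:,1]-cen[1])<.058)&(P[:,2]>.036)&(P[:,2]<.06)]
        f=least_squares(lambda x:np.hypot(q[:,0]-x[0]-x[2]*(q[:,1]-cen[1]),q[:,2]-x[1])-.022,[cen[0],.03,0],loss="soft_l1",f_scale=.002)
        w=P[(abs(P[:,0]-cen[0])<.012)&(abs(P[:,1]-cen[1])<.1)&(P[:,2]>.044)&(P[:,2]<.06)]
        print("packed",f.x.round(4),np.percentile(w[:,1],[1,99]).round(3))
```

```text
top log side fit [ 0.486 -0.285] 297 top [[0.464, 0.506], [-0.305, -0.262], [0.122, 0.134]] ((484.916748046875, -283.51220703125), (41.2706413269043, 42.353572845458984), 80.46786499023438)
top log side fit [ 0.4882 -0.1077] 182 top [[0.466, 0.508], [-0.129, -0.086], [0.122, 0.135]] ((487.3471374511719, -106.83280944824219), (42.34980773925781, 42.110992431640625), 59.469051361083984)
rim ((522.5211181640625, 290.8102722167969), (388.9710388183594, 525.9544677734375), 6.775984287261963) 0.07006046025549356
web [0.60115538 0.22273597 0.02753665]
packed [0.5227 0.0288 0.0237] [0.197 0.371]
packed [0.4388 0.0288 0.0248] [0.195 0.372]
packed [0.4357 0.0287 0.0245] [0.091 0.248]
packed [0.5199 0.0288 0.0197] [0.094 0.249]
side log side fit [ 0.4844 -0.2832] 506 top [[0.461, 0.502], [-0.303, -0.259], [0.122, 0.134]] ((481.8956298828125, -280.8587646484375), (40.773468017578125, 43.816986083984375), 0.932457447052002)
side log side fit [ 0.4865 -0.106 ] 553 top [[0.463, 0.505], [-0.126, -0.082], [0.122, 0.134]] ((484.52978515625, -104.19547271728516), (41.15034484863281, 43.679344177246094), 34.671268463134766)
rim ((567.1845703125, 307.64752197265625), (546.7520751953125, 373.0268249511719), 88.65725708007812) 0.07056223020030317
web [0.59916307 0.22644642 0.02805602]
packed [0.5219 0.0298 0.0209] [0.197 0.36 ]
packed [0.4378 0.0297 0.021 ] [0.195 0.359]
packed [0.4346 0.0296 0.0217] [0.083 0.248]
packed [0.5186 0.0296 0.0215] [0.081 0.249]
```

The four cream logs fill the two lower rows, seen around pixels (130,236), (203,236), (130,277) and (203,276). The two cradles at larger x, around (138,195) and (205,195), are empty: well5 and well2. The loose logs stand at (333,238) and (427,235), with the ash round at (371,182). The rim only allows a nearly vertical tool inside the box. So I'll tilt each log down on the grid first, then regrasp it from above.

```bash
cat >> h.py <<'E'
def Rt(yaw,th):  # tool y = local x, tool x = local y at th=0; th leans about tool y (deg)
    b=R.from_euler("z",yaw).as_matrix()@np.array([[0,1,0],[1,0,0],[0,0,-1.]])
    return R.from_matrix(b)*R.from_euler("y",th,degrees=True)
def plan(wps,start=None):
    if start is None:
        s=ctrl.get_state();p,r=np.array(s["position"]),R.from_rotvec(s["tool_rot"])
    else: p,r=start
    for q,t in wps:
        while 1:
            S=r.inv().apply(np.array(q)-p)/.25; A=np.rad2deg((r.inv()*t).as_rotvec())/30
            k=max(1,np.ceil(max(abs(S).max(),abs(A).max())-.001)); S=(S/k).round(3);A=(A/k).round(3)
            n=max(np.linalg.norm(S)*5,np.linalg.norm(A)*30/8.59)
            print("slide",S.tolist(),"angular",A.tolist(),"rows %.1f"%n)
            p=p+r.apply(S*.25); r=r*R.from_rotvec(np.deg2rad(A*30))
            if k==1: break
        print("  -> ",p.round(3))
E
python3 - <<'E'
from h import *
for c in["top","side"]:
    P=np.load(c+".npy").reshape(-1,3)
    g=P[(P[:,2]>.0065)&(P[:,2]<.014)&(P[:,0]>.36)&(P[:,0]<.68)&(P[:,1]>-.38)&(P[:,1]<-.03)]
    print(cv2.minAreaRect((g[:,:2]*1000).astype(np.float32)),len(g))
    (cx,cy),(w,h),a=cv2.minAreaRect((g[:,:2]*1000).astype(np.float32)); 
yaw=np.deg2rad(a if a<45 else a-90);print("yaw",yaw)
yaw=float(yaw);np.save("yaw.npy",yaw)
L=np.array([.4852,-.284,.074]);r=Rt(yaw,-45);z=r.as_matrix()[:,2];print(z)
plan([(L-z*.13+[0,0,.06],Rt(yaw,0)),(L-z*.13,r),(L,r)])
E
```

```text
((499.9685974121094, -197.07643127441406), (300.9190979003906, 310.04925537109375), 81.44912719726562) 7700
((499.78912353515625, -192.57711791992188), (311.211181640625, 318.28582763671875), 80.904541015625) 4358
yaw -0.15874570625744322
[-0.1117793  -0.69821586 -0.70710678]
slide [0.73, -0.515, 0.015] angular [0.0, 0.0, -0.916] rows 4.5
slide [0.885, -0.121, 0.016] angular [0.0, 0.0, -0.916] rows 4.5
  ->  [ 0.5   -0.193  0.226]
slide [-0.0, 0.0, 0.12] angular [-0.0, -0.75, -0.0] rows 2.6
slide [0.046, 0.0, 0.11] angular [-0.0, -0.75, -0.0] rows 2.6
  ->  [ 0.5   -0.193  0.166]
slide [-0.0, 0.0, 0.521] angular [-0.0, 0.0, -0.0] rows 2.6
  ->  [ 0.485 -0.284  0.074]
```

```bash
python3 -m inch '[{"slide":[0.73,-0.515,0.015],"angular":[0,0,-0.916],"claw":1},{"slide":[0.73,-0.515,0.015],"angular":[0,0,-0.916],"claw":1},{"slide":[0.73,-0.515,0.015],"angular":[0,0,-0.916],"claw":1},{"slide":[0.73,-0.515,0.015],"angular":[0,0,-0.916],"claw":1},{"slide":[0.73,-0.515,0.015],"angular":[0,0,-0.916],"claw":1},{"slide":[0.73,-0.515,0.015],"angular":[0,0,-0.916],"claw":1}]' 20
python3 -m inch '[{"slide":[0.885,-0.121,0.016],"angular":[0,0,-0.916],"claw":1},{"slide":[0.885,-0.121,0.016],"angular":[0,0,-0.916],"claw":1},{"slide":[0.885,-0.121,0.016],"angular":[0,0,-0.916],"claw":1},{"slide":[0.885,-0.121,0.016],"angular":[0,0,-0.916],"claw":1},{"slide":[0.885,-0.121,0.016],"angular":[0,0,-0.916],"claw":1},{"slide":[0.885,-0.121,0.016],"angular":[0,0,-0.916],"claw":1}]'
python3 -m inch '[{"slide":[0,0,0.12],"angular":[0,-0.75,0],"claw":1},{"slide":[0,0,0.12],"angular":[0,-0.75,0],"claw":1},{"slide":[0,0,0.12],"angular":[0,-0.75,0],"claw":1},{"slide":[0,0,0.12],"angular":[0,-0.75,0],"claw":1}]'
python3 -m inch '[{"slide":[0.046,0,0.11],"angular":[0,-0.75,0],"claw":1},{"slide":[0.046,0,0.11],"angular":[0,-0.75,0],"claw":1},{"slide":[0.046,0,0.11],"angular":[0,-0.75,0],"claw":1},{"slide":[0.046,0,0.11],"angular":[0,-0.75,0],"claw":1},{"slide":[0.046,0,0.11],"angular":[0,-0.75,0],"claw":1}]'
python3 - <<'E'
from h import *
yaw=float(np.load("yaw.npy"));L=np.array([.4852,-.284,.074]);r=Rt(yaw,-45)
s=ctrl.get_state();print(s["time"],(R.from_rotvec(s["tool_rot"]).inv()*r).as_rotvec(degrees=True),s["joint_positions"])
plan([(L,r)])
save(ctrl.get_image("side"),"side1")
E
```

```text
time: 1.2
position: [0.3953, -0.3844, 0.2304]
tool_rot: [2.801, 1.423, 0.003]
ft_force: [0.2, 0.6, 0.0]
grip_width: 1.0
grip_force: 0.0
time: 1.8
position: [0.5015, -0.1897, 0.2261]
tool_rot: [2.384, 2.046, 0.003]
ft_force: [0.8, 0.3, -0.8]
grip_width: 1.004
grip_force: 0.0
time: 2.2
position: [0.4997, -0.1913, 0.1947]
tool_rot: [2.169, 1.859, -0.434]
ft_force: [0.8, 0.6, -0.3]
grip_width: 1.0
grip_force: 0.0
time: 2.7
position: [0.4993, -0.1951, 0.1659]
tool_rot: [1.921, 1.633, -0.795]
ft_force: [-0.4, -0.1, -0.3]
grip_width: 0.994
grip_force: 0.0
2.7 [-0.20379797 -0.12404832 -0.08479701] [ 0.34215576  0.29785479 -0.55548699  1.89115157  0.87596935  1.4521052
 -0.70247342]
slide [0.004, 0.002, 0.514] angular [-0.007, -0.004, -0.003] rows 2.6
  ->  [ 0.485 -0.284  0.074]
```

View pics/side1.png

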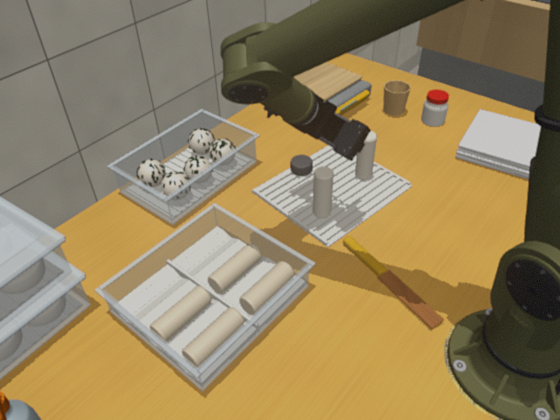

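The arm is clear and leaning toward log A, seen at (367,155). Now the approach and grip.

```bash
python3 -m inch '[{"slide":[0.004,0.002,0.1],"angular":[0,0,0],"claw":1},{"slide":[0.004,0.002,0.2],"angular":[0,0,0],"claw":1},{"slide":[0.004,0.002,0.3],"angular":[0,0,0],"claw":1},{"slide":[0.004,0.002,0.4],"angular":[0,0,0],"claw":1},{"slide":[0.004,0.002,0.46],"angular":[0,0,0],"claw":1},{"slide":[0.004,0.002,0.514],"angular":[0,0,0],"claw":1},{"slide":[0.004,0.002,0.514],"angular":[0,0,0],"claw":1},{"slide":[0.004,0.002,0.514],"angular":[0,0,0],"claw":1}]'
python3 -m inch '[{"slide":[0,0,0],"angular":[0,0,0],"claw":0},{"slide":[0,0,0],"angular":[0,0,0],"claw":-0.3},{"slide":[0,0,0],"angular":[0,0,0],"claw":-1},{"slide":[0,0,0],"angular":[0,0,0],"claw":-1},{"slide":[0,0,0],"angular":[0,0,0],"claw":-1},{"slide":[0,0,0],"angular":[0,0,0],"claw":-1},{"slide":[0,0,0],"angular":[0,0,0],"claw":-1}]' 20
python3 - <<'E'
from h import *
yaw=float(np.load("yaw.npy"))
s=ctrl.get_state();p=np.array(s["position"]);print(p)
up=p+[0,0,.03]
gy=np.array([-np.sin(yaw),np.cos(yaw),0])
D=np.array([p[0],p[1],.0355])
# lying: grip is 4 mm toward -gy of the middle
plan([(up,Rt(yaw,-45)),(up,Rt(yaw,-22)),(up,Rt(yaw,0)),(up,Rt(yaw,23)),(up,Rt(yaw,45)),(D+[0,0,.01],Rt(yaw,45)),(D,Rt(yaw,45))])
E
```

```text
time: 3.55
position: [0.4864, -0.2822, 0.075]
tool_rot: [1.916, 1.633, -0.792]
ft_force: [0.4, 0.6, 0.3]
grip_width: 1.0
grip_force: 0.0
time: 4.25
position: [0.4858, -0.2822, 0.0744]
tool_rot: [1.916, 1.633, -0.794]
ft_force: [-0.0, 0.6, 0.3]
grip_width: 0.5
grip_force: 20.0
[ 0.48582149 -0.28222733  0.07440971]
slide [-0.085, -0.0, -0.085] angular [-0.0, 0.0, 0.0] rows 0.6
  ->  [ 0.486 -0.282  0.104]
slide [0.0, -0.0, 0.0] angular [-0.0, 0.767, 0.0] rows 2.7
  ->  [ 0.486 -0.282  0.104]
slide [0.0, -0.0, 0.0] angular [-0.0, 0.733, -0.0] rows 2.6
  ->  [ 0.486 -0.282  0.104]
slide [-0.0, -0.0, 0.0] angular [-0.0, 0.767, -0.0] rows 2.7
  ->  [ 0.486 -0.282  0.104]
slide [-0.0, -0.0, 0.0] angular [-0.0, 0.733, -0.0] rows 2.6
  ->  [ 0.486 -0.282  0.104]
slide [-0.167, 0.0, 0.167] angular [-0.0, 0.0, -0.0] rows 1.2
  ->  [ 0.486 -0.282  0.045]
slide [-0.028, 0.0, 0.028] angular [-0.0, 0.0, -0.0] rows 0.2
  ->  [ 0.486 -0.282  0.036]
```

Grip is solid (43.5 mm, 20 N). Next I'll lift, pivot 90° and lower onto the grid.

```bash
python3 -m inch '[{"slide":[-0.03,0,-0.03],"angular":[0,0,0],"claw":-1},{"slide":[-0.06,0,-0.06],"angular":[0,0,0],"claw":-1},{"slide":[-0.085,0,-0.085],"angular":[0,0,0],"claw":-1},{"slide":[-0.085,0,-0.085],"angular":[0,0,0],"claw":-1}]'
python3 -m inch '[{"slide":[0,0,0],"angular":[0,0.2,0],"claw":-1},{"slide":[0,0,0],"angular":[0,0.4,0],"claw":-1},{"slide":[0,0,0],"angular":[0,0.6,0],"claw":-1},{"slide":[0,0,0],"angular":[0,0.8,0],"claw":-1},{"slide":[0,0,0],"angular":[0,1,0],"claw":-1}]'
python3 -m inch '[{"slide":[0,0,0],"angular":[0,0.2,0],"claw":-1},{"slide":[0,0,0],"angular":[0,0.4,0],"claw":-1},{"slide":[0,0,0],"angular":[0,0.6,0],"claw":-1},{"slide":[0,0,0],"angular":[0,0.8,0],"claw":-1},{"slide":[0,0,0],"angular":[0,1,0],"claw":-1}]'
python3 -m inch '[{"slide":[0,0,0],"angular":[0,0.2,0],"claw":-1},{"slide":[0,0,0],"angular":[0,0.4,0],"claw":-1},{"slide":[0,0,0],"angular":[0,0.6,0],"claw":-1},{"slide":[0,0,0],"angular":[0,0.8,0],"claw":-1},{"slide":[0,0,0],"angular":[0,1,0],"claw":-1},{"slide":[0,0,0],"angular":[0,1,0],"claw":-1},{"slide":[0,0,0],"angular":[0,1,0],"claw":-1}]'
python3 - <<'E'
from h import *
yaw=float(np.load("yaw.npy"))
s=ctrl.get_state();p=np.array(s["position"]);print(p,(R.from_rotvec(s["tool_rot"]).inv()*Rt(yaw,45)).as_rotvec(degrees=True),s["grip_width"])
im=ctrl.get_image("side");save(im,"side2")
P=cloud(im);pt=P[(abs(P[...,0]-p[0])<.05)&(P[...,1]<-.2)&(P[...,1]>-.36)&(P[...,2]<.135)&(P[...,2]>.06)]
D=np.array([.486,-.276,.036])
plan([(D+[0,0,.008],Rt(yaw,45)),(D,Rt(yaw,45))])
E
```

```text
time: 4.65
position: [0.487, -0.2824, 0.1065]
tool_rot: [1.915, 1.631, -0.791]
ft_force: [0.0, -0.1, -2.0]
grip_width: 0.503
grip_force: 20.0
time: 5.15
position: [0.486, -0.2821, 0.1052]
tool_rot: [2.251, 1.92, -0.292]
ft_force: [-0.8, 0.2, -2.4]
grip_width: 0.5
grip_force: 20.0
time: 5.65
position: [0.4856, -0.2828, 0.1051]
tool_rot: [-2.249, -1.918, -0.3]
ft_force: [0.1, -0.1, -2.1]
grip_width: 0.501
grip_force: 20.0
time: 6.35
position: [0.4855, -0.2824, 0.1037]
tool_rot: [-1.917, -1.633, -0.792]
ft_force: [0.3, -0.2, -1.6]
grip_width: 0.5
grip_force: 20.0
[ 0.48550769 -0.28244789  0.10373119] [-0.02659641  0.07470998 -0.0656245 ] 0.5004136917175243
slide [-0.156, -0.005, 0.188] angular [-0.001, 0.004, 0.002] rows 1.2
  ->  [ 0.486 -0.276  0.044]
slide [-0.023, 0.0, 0.022] angular [-0.0, -0.0, 0.0] rows 0.2
  ->  [ 0.486 -0.276  0.036]
```

View pics/side2.png

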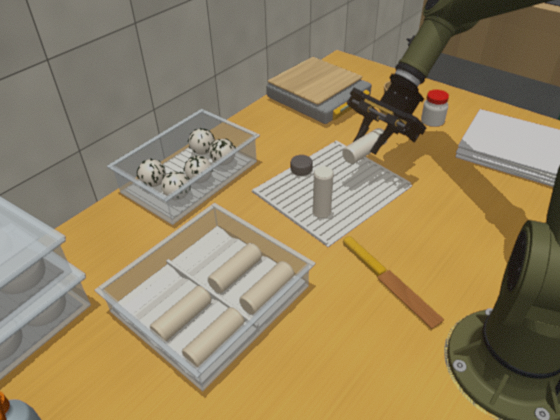

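Log A is held horizontal at (362,147). Lowering with force check.

```bash
python3 -m inch '[{"slide":[-0.04,-0.001,0.048],"angular":[0,0,0],"claw":-1},{"slide":[-0.08,-0.002,0.096],"angular":[0,0,0],"claw":-1},{"slide":[-0.12,-0.004,0.144],"angular":[0,0,0],"claw":-1},{"slide":[-0.156,-0.005,0.188],"angular":[0,0,0],"claw":-1},{"slide":[-0.167,-0.005,0.199],"angular":[0,0,0],"claw":-1},{"slide":[-0.179,-0.005,0.21],"angular":[0,0,0],"claw":-1},{"slide":[-0.179,-0.005,0.21],"angular":[0,0,0],"claw":-1},{"slide":[-0.179,-0.005,0.21],"angular":[0,0,0],"claw":-1}]'
python3 -m inch '[{"slide":[-0.003,0,0.003],"angular":[0,0,0],"claw":-1},{"slide":[-0.003,0,0.003],"angular":[0,0,0],"claw":-1}]'
python3 -m inch '[{"slide":[-0.003,0,0.003],"angular":[0,0,0],"claw":-1},{"slide":[-0.003,0,0.003],"angular":[0,0,0],"claw":-1}]'
python3 -m inch '[{"slide":[-0.003,0,0.003],"angular":[0,0,0],"claw":-1},{"slide":[-0.003,0,0.003],"angular":[0,0,0],"claw":-1}]'
```

```text
time: 7.2
position: [0.4859, -0.2769, 0.0361]
tool_rot: [-1.916, -1.634, -0.794]
ft_force: [0.0, -0.4, -1.8]
grip_width: 0.502
grip_force: 20.0
time: 7.4
position: [0.4857, -0.2768, 0.0349]
tool_rot: [-1.916, -1.634, -0.794]
ft_force: [-0.6, -0.1, -1.2]
grip_width: 0.498
grip_force: 20.0
time: 7.6
position: [0.4857, -0.2768, 0.0338]
tool_rot: [-1.916, -1.634, -0.794]
ft_force: [0.3, -0.4, -0.8]
grip_width: 0.5
grip_force: 20.0
time: 7.8
position: [0.4858, -0.2768, 0.0337]
tool_rot: [-1.915, -1.633, -0.795]
ft_force: [-2.6, -1.7, 5.4]
grip_width: 0.5
grip_force: 20.0
```

Contact. Release, retreat, and look.

```bash
python3 -m inch '[{"slide":[0.001,0,-0.001],"angular":[0,0,0],"claw":0.1},{"slide":[0.001,0,-0.001],"angular":[0,0,0],"claw":0.3},{"slide":[0.001,0,-0.001],"angular":[0,0,0],"claw":0.8},{"slide":[0.001,0,-0.001],"angular":[0,0,0],"claw":0.8},{"slide":[0.001,0,-0.1],"angular":[0,0,0],"claw":0.8},{"slide":[0.001,0,-0.3],"angular":[0,0,0],"claw":0.8},{"slide":[0.001,0,-0.5],"angular":[0,0,0],"claw":0.8},{"slide":[0.001,0,-0.5],"angular":[0,0,0],"claw":0.8}]'
python3 - <<'E'
from h import *
yaw=float(np.load("yaw.npy"))
im=ctrl.get_image("side");P=cloud(im).reshape(-1,3)
q=P[(abs(P[:,0]-.486)<.05)&(P[:,1]<-.17)&(P[:,1]>-.38)&(P[:,2]<.07)&(P[:,2]>.025)]
from scipy.optimize import least_squares
f=least_squares(lambda x:np.hypot(q[:,0]-x[0]-x[2]*(q[:,1]+.28),q[:,2]-x[1])-.022,[.486,.032,.15],loss="soft_l1",f_scale=.002)
print(f.x,len(q),np.percentile(q[:,1],[1,99]),q[:,2].max())
a=-np.arctan(f.x[2]);my=np.percentile(q[:,1],[1,99]).mean();my=-.275
G=np.array([f.x[0]+f.x[2]*(my+.28),my,.033]);print(G,a,yaw)
plan([(G+[0,0,.12],Rt(a,20)),(G+[0,0,.09],Rt(a,0)),(G,Rt(a,0))])
E
```

```text
time: 8.6
position: [0.472, -0.371, 0.125]
tool_rot: [-1.929, -1.637, -0.795]
ft_force: [0.6, -1.2, 0.7]
grip_width: 0.899
grip_force: 0.0
[0.48867034 0.03097594 0.14749462] 736 [-0.32596322 -0.2091222 ] 0.057855560738202416
[ 0.48940781 -0.275       0.033     ] -0.1464388002903125 -0.15874570625744322
slide [0.353, 0.009, 0.179] angular [0.023, -0.824, -0.024] rows 2.9
  ->  [ 0.489 -0.275  0.153]
slide [-0.041, 0.0, 0.113] angular [-0.0, -0.666, 0.0] rows 2.3
  ->  [ 0.489 -0.275  0.123]
slide [-0.0, 0.0, 0.36] angular [0.0, -0.0, 0.0] rows 1.8
  ->  [ 0.489 -0.275  0.033]
```

```bash
python3 -m inch '[{"slide":[0.353,0.009,0.179],"angular":[0.023,-0.824,-0.024],"claw":0.8},{"slide":[0.353,0.009,0.179],"angular":[0.023,-0.824,-0.024],"claw":0.8},{"slide":[0.353,0.009,0.179],"angular":[0.023,-0.824,-0.024],"claw":0.8},{"slide":[0.353,0.009,0.179],"angular":[0.023,-0.824,-0.024],"claw":0.8}]'
python3 -m inch '[{"slide":[-0.041,0,0.113],"angular":[0,-0.666,0],"claw":0.8},{"slide":[-0.041,0,0.113],"angular":[0,-0.666,0],"claw":0.8},{"slide":[-0.041,0,0.113],"angular":[0,-0.666,0],"claw":0.8},{"slide":[-0.041,0,0.113],"angular":[0,-0.666,0],"claw":0.8}]'
python3 - <<'E'
from h import *
a=-.1464
s=ctrl.get_state();r=R.from_rotvec(s["tool_rot"]);p=np.array(s["position"])
im=ctrl.get_image("wrist");save(im,"wrist1")
T=np.eye(4);T[:3,:3]=r.as_matrix();T[:3,3]=p;T=T@im["tool_from_camera"]
P=cloud(im,T).reshape(-1,3);P=P[im["depth"].ravel()>0]
q=P[(abs(P[:,0]-.488)<.05)&(P[:,1]<-.17)&(P[:,1]>-.38)&(P[:,2]<.07)&(P[:,2]>.04)]
print(len(q),q.min(0),q.max(0),np.median(q,0),cv2.minAreaRect((q[:,:2]*1000).astype(np.float32)))
plan([([.490,-.270,.036],Rt(a,0))])
E
```

```text
time: 9.05
position: [0.4915, -0.263, 0.1539]
tool_rot: [-2.166, -1.905, -0.385]
ft_force: [0.4, 0.1, -0.2]
grip_width: 0.902
grip_force: 0.0
time: 9.45
position: [0.4881, -0.2684, 0.1205]
tool_rot: [-2.362, -2.057, -0.002]
ft_force: [-0.2, -0.1, -0.4]
grip_width: 0.901
grip_force: 0.0
6020 [ 0.46421505 -0.32146553  0.04000284] [ 0.51825238 -0.21184459  0.05518006] [ 0.4921229  -0.26008158  0.05099983] ((491.28131103515625, -267.5653381347656), (107.8616714477539, 39.94520568847656), 81.37568664550781)
slide [-0.0, 0.011, 0.338] angular [-0.011, -0.014, 0.011] rows 1.7
  ->  [ 0.49  -0.27   0.036]
```

View pics/wrist1.png

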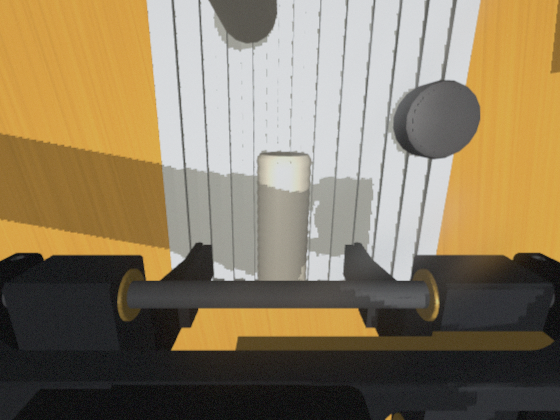

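Log A lies along the slats between the fingers, visible end around (283,155); the ash round is well clear at (440,118). Grip from above and lift.

```bash
python3 -m inch '[{"slide":[0,0.011,0.1],"angular":[-0.011,-0.014,0.011],"claw":0.8},{"slide":[0,0.011,0.2],"angular":[-0.011,-0.014,0.011],"claw":0.8},{"slide":[0,0.011,0.28],"angular":[-0.011,-0.014,0.011],"claw":0.8},{"slide":[0,0.011,0.338],"angular":[-0.011,-0.014,0.011],"claw":0.8},{"slide":[0,0.011,0.338],"angular":[-0.011,-0.014,0.011],"claw":0.8},{"slide":[0,0.011,0.338],"angular":[-0.011,-0.014,0.011],"claw":0.3},{"slide":[0,0.011,0.338],"angular":[-0.011,-0.014,0.011],"claw":-1},{"slide":[0,0.011,0.338],"angular":[-0.011,-0.014,0.011],"claw":-1},{"slide":[0,0.011,0.338],"angular":[-0.011,-0.014,0.011],"claw":-1},{"slide":[0,0.011,0.338],"angular":[-0.011,-0.014,0.011],"claw":-1}]' 25
python3 -m inch '[{"slide":[0,0,0],"angular":[0,0,0],"claw":-1},{"slide":[0,0,-0.02],"angular":[0,0,0],"claw":-1},{"slide":[0,0,-0.1],"angular":[0,0,0],"claw":-1},{"slide":[0,0,-0.25],"angular":[0,0,0],"claw":-1},{"slide":[0,0,-0.4],"angular":[0,0,0],"claw":-1},{"slide":[0,0,-0.55],"angular":[0,0,0],"claw":-1},{"slide":[0,0,-0.66],"angular":[0,0,0],"claw":-1},{"slide":[0,0,-0.66],"angular":[0,0,0],"claw":-1}]'
python3 - <<'E'
from h import *
W=np.array([.6065,.294,.20]);r=Rt(-.022,0)
plan([(W,r),(W*[1,1,0]+[0,0,.10],r),(W*[1,1,0]+[0,0,.042],r)])
E
```

```text
time: 10.5
position: [0.4914, -0.2711, 0.0379]
tool_rot: [2.376, 2.049, 0.0]
ft_force: [-0.1, -0.6, -0.4]
grip_width: 0.531
grip_force: 0.0
time: 11.3
position: [0.4931, -0.2714, 0.2069]
tool_rot: [2.371, 2.045, 0.003]
ft_force: [0.2, 0.4, -1.3]
grip_width: 0.498
grip_force: 25.0
slide [0.768, 0.039, 0.005] angular [0.006, 0.004, -0.08] rows 3.8
slide [0.766, 0.071, 0.007] angular [0.006, 0.004, -0.08] rows 3.8
slide [0.762, 0.102, 0.008] angular [0.006, 0.004, -0.08] rows 3.8
  ->  [0.606 0.294 0.2  ]
slide [-0.0, 0.0, 0.4] angular [-0.0, -0.0, 0.0] rows 2.0
  ->  [0.606 0.294 0.1  ]
slide [-0.0, 0.0, 0.232] angular [-0.0, -0.0, 0.0] rows 1.2
  ->  [0.606 0.294 0.042]
```

```bash
python3 -m inch '[{"slide":[0.2,0.01,0.001],"angular":[0.006,0.004,-0.02],"claw":-1},{"slide":[0.35,0.018,0.002],"angular":[0.006,0.004,-0.04],"claw":-1},{"slide":[0.5,0.025,0.003],"angular":[0.006,0.004,-0.06],"claw":-1},{"slide":[0.65,0.033,0.004],"angular":[0.006,0.004,-0.08],"claw":-1},{"slide":[0.768,0.039,0.005],"angular":[0.006,0.004,-0.08],"claw":-1}]'
python3 -m inch '[{"slide":[0.15,0.014,0.001],"angular":[0.006,0.004,-0.02],"claw":-1},{"slide":[0.3,0.028,0.003],"angular":[0.006,0.004,-0.04],"claw":-1},{"slide":[0.45,0.042,0.004],"angular":[0.006,0.004,-0.06],"claw":-1},{"slide":[0.6,0.056,0.006],"angular":[0.006,0.004,-0.08],"claw":-1},{"slide":[0.766,0.071,0.007],"angular":[0.006,0.004,-0.08],"claw":-1}]'
python3 -m inch '[{"slide":[0.15,0.02,0.002],"angular":[0.006,0.004,-0.02],"claw":-1},{"slide":[0.3,0.04,0.003],"angular":[0.006,0.004,-0.04],"claw":-1},{"slide":[0.45,0.06,0.005],"angular":[0.006,0.004,-0.06],"claw":-1},{"slide":[0.6,0.08,0.007],"angular":[0.006,0.004,-0.08],"claw":-1},{"slide":[0.762,0.102,0.008],"angular":[0.006,0.004,-0.08],"claw":-1},{"slide":[0.762,0.102,0.008],"angular":[0.006,0.004,-0.08],"claw":-1},{"slide":[0.762,0.102,0.008],"angular":[0.006,0.004,-0.08],"claw":-1}]'
python3 -m inch '[{"slide":[0,0,0.15],"angular":[0,0,0],"claw":-1},{"slide":[0,0,0.27],"angular":[0,0,0],"claw":-1},{"slide":[0,0,0.36],"angular":[0,0,0],"claw":-1},{"slide":[0,0,0.36],"angular":[0,0,0],"claw":-1},{"slide":[0,0,0.36],"angular":[0,0,0],"claw":-1}]'
python3 - <<'E'
from h import *
s=ctrl.get_state();print((R.from_rotvec(s["tool_rot"]).inv()*Rt(-.022,0)).as_rotvec(degrees=True))
im=ctrl.get_image("top");save(im,"top2")
P=cloud(im).reshape(-1,3)
q=P[(P[:,2]>.07)&(P[:,2]<.115)&(abs(P[:,0]-.606)<.04)&(P[:,1]>.2)&(P[:,1]<.38)]
print(len(q),q.min(0),q.max(0))
# trough line of the well5 side from ridges/valley
for lo,hi in[(.12,.2),(.24,.255),(.33,.35)]:
  t=P[(P[:,1]>lo)&(P[:,1]<hi)&(P[:,0]>.55)&(P[:,0]<.66)&(P[:,2]<.04)]
  b=np.arange(.55,.66,.006);i=np.digitize(t[:,0],b);print(lo,[(round(b[k-1]+.003,3),round(float(np.median(t[i==k,2])),4)) for k in range(1,len(b)) if (i==k).sum()>3])
E
```

```text
time: 11.8
position: [0.5279, -0.0791, 0.1992]
tool_rot: [-2.331, -2.102, 0.002]
ft_force: [-0.0, -0.1, -2.2]
grip_width: 0.501
grip_force: 25.0
time: 12.3
position: [0.5658, 0.107, 0.1971]
tool_rot: [-2.288, -2.145, 0.005]
ft_force: [0.6, 0.0, -2.5]
grip_width: 0.496
grip_force: 25.0
time: 13.0
position: [0.6026, 0.2964, 0.1951]
tool_rot: [-2.235, -2.194, 0.007]
ft_force: [-0.1, -1.1, -2.0]
grip_width: 0.499
grip_force: 25.0
time: 13.5
position: [0.6038, 0.2938, 0.107]
tool_rot: [-2.242, -2.19, 0.004]
ft_force: [0.2, 0.3, -1.4]
grip_width: 0.499
grip_force: 25.0
[-0.42895631 -0.19372159 -0.09855518]
5 [0.58023294 0.37467442 0.07071202] [0.58859585 0.37869597 0.07248488]
0.12 [(np.float64(0.571), 0.0165), (np.float64(0.577), 0.018), (np.float64(0.583), 0.0143), (np.float64(0.589), 0.0114), (np.float64(0.595), 0.0092), (np.float64(0.601), 0.007), (np.float64(0.607), 0.0073), (np.float64(0.613), 0.0095), (np.float64(0.619), 0.0119), (np.float64(0.625), 0.0155), (np.float64(0.631), 0.0167), (np.float64(0.637), 0.0167), (np.float64(0.643), 0.0169), (np.float64(0.649), 0.026)]
0.24 []
0.33 []
```

View pics/top2.png

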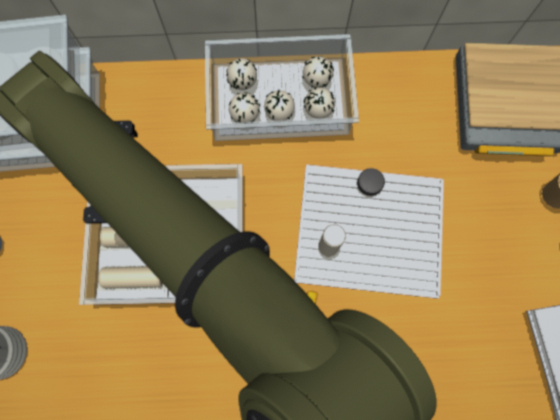

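The log is over the empty far cradle; the arm hides it from above. The valley profile puts the cradle line at x≈0.604 (well2), 0.607 (well5).

Run:
```python
from h import *
r=Rt(-.022,0);plan([([.607,.294,.05],r),([.607,.294,.037],r)])
```

```text
slide [-0.004, 0.012, 0.233] angular [-0.011, -0.009, -0.003] rows 1.2
  ->  [0.607 0.294 0.05 ]
slide [0.0, 0.0, 0.052] angular [0.0, 0.0, 0.0] rows 0.3
  ->  [0.607 0.294 0.037]
```

```bash
python3 -m inch '[{"slide":[-0.002,0.012,0.06],"angular":[-0.011,-0.009,0],"claw":-1},{"slide":[-0.004,0.012,0.13],"angular":[-0.011,-0.009,0],"claw":-1},{"slide":[-0.004,0.012,0.18],"angular":[-0.011,-0.009,0],"claw":-1},{"slide":[-0.004,0.012,0.22],"angular":[-0.011,-0.009,0],"claw":-1},{"slide":[-0.004,0.012,0.25],"angular":[-0.011,-0.009,0],"claw":-1},{"slide":[-0.004,0.012,0.27],"angular":[-0.011,-0.009,0],"claw":-1},{"slide":[-0.004,0.012,0.27],"angular":[-0.011,-0.009,0],"claw":-1},{"slide":[-0.004,0.012,0.27],"angular":[-0.011,-0.009,0],"claw":-1}]'
python3 -m inch '[{"slide":[0,0,0.005],"angular":[0,0,0],"claw":-1},{"slide":[0,0,0.01],"angular":[0,0,0],"claw":-1},{"slide":[0,0,0.01],"angular":[0,0,0],"claw":-1}]'
python3 -m inch '[{"slide":[0,0,0.006],"angular":[0,0,0],"claw":-1},{"slide":[0,0,0.006],"angular":[0,0,0],"claw":-1}]'
```

```text
time: 14.35
position: [0.6062, 0.2949, 0.04]
tool_rot: [-2.245, -2.197, 0.001]
ft_force: [-0.2, -0.3, -0.8]
grip_width: 0.496
grip_force: 25.0
time: 14.65
position: [0.6061, 0.2946, 0.0372]
tool_rot: [-2.245, -2.197, 0.001]
ft_force: [0.2, -0.6, -2.2]
grip_width: 0.502
grip_force: 25.0
time: 14.85
position: [0.6063, 0.2948, 0.036]
tool_rot: [-2.245, -2.197, 0.001]
ft_force: [-0.1, -1.2, 0.5]
grip_width: 0.497
grip_force: 25.0
```

```bash
python3 -m inch '[{"slide":[0,0,0.003],"angular":[0,0,0],"claw":-1},{"slide":[0,0,0.003],"angular":[0,0,0],"claw":0.1},{"slide":[0,0,0.003],"angular":[0,0,0],"claw":0.2},{"slide":[0,0,0.003],"angular":[0,0,0],"claw":0.2},{"slide":[0,0,0.003],"angular":[0,0,0],"claw":0.2}]'
python3 -m inch '[{"slide":[0,0,-0.03],"angular":[0,0,0],"claw":0.2},{"slide":[0,0,-0.1],"angular":[0,0,0],"claw":0.2},{"slide":[0,0,-0.25],"angular":[0,0,0],"claw":0.2},{"slide":[0,0,-0.45],"angular":[0,0,0],"claw":0.2},{"slide":[0,0,-0.64],"angular":[0,0,0],"claw":0.2},{"slide":[0,0,-0.64],"angular":[0,0,0],"claw":0.6}]'
python3 - <<'E'
from h import *
s=ctrl.get_state();print(s["position"])
im=ctrl.get_image("side");save(im,"side3")
P=cloud(im).reshape(-1,3);q=P[(P[:,2]>.036)&(P[:,2]<.06)&(abs(P[:,0]-.606)<.035)&(P[:,1]>.23)&(P[:,1]<.36)]
print(len(q),q.min(0),q.max(0),np.median(q,0))
# pick of B: mirror lean
yaw=float(np.load("yaw.npy"));L=np.array([.4870,-.1068,.074]);r=Rt(yaw,45);z=r.as_matrix()[:,2]
plan([(L-z*.13+[0,0,.06],Rt(yaw,0)),(L-z*.13,r)])
E
```

```text
time: 15.35
position: [0.606, 0.2946, 0.0347]
tool_rot: [-2.245, -2.196, 0.002]
ft_force: [-0.1, -0.9, 0.0]
grip_width: 0.597
grip_force: 0.0
time: 15.95
position: [0.6093, 0.298, 0.2052]
tool_rot: [2.243, 2.195, 0.021]
ft_force: [0.2, -0.4, 0.7]
grip_width: 0.636
grip_force: 0.0
[0.60931844 0.29803323 0.20523132]
1109 [0.58159143 0.23341685 0.03609296] [0.62401675 0.3547695  0.05585134] [0.59656162 0.29913452 0.048714  ]
slide [-0.994, -0.249, -0.055] angular [0.007, -0.004, 0.131] rows 5.1
slide [-0.505, -0.091, -0.026] angular [0.003, -0.002, 0.065] rows 2.6
slide [-0.507, -0.073, -0.026] angular [0.004, -0.003, 0.066] rows 2.6
  ->  [ 0.472 -0.198  0.226]
slide [-0.0, -0.0, 0.12] angular [-0.0, 0.75, -0.0] rows 2.6
slide [-0.046, -0.0, 0.111] angular [-0.0, 0.75, -0.0] rows 2.6
  ->  [ 0.472 -0.198  0.166]
```

View pics/side3.png

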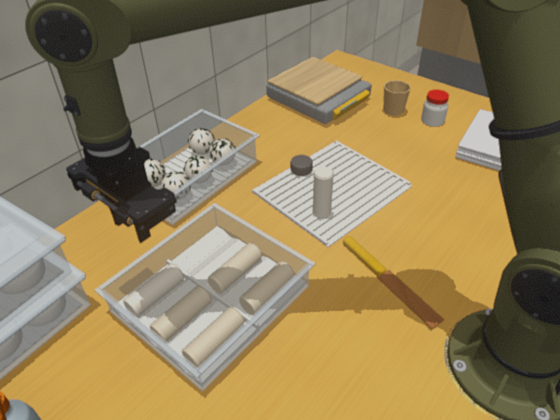

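Log A rests in the far cradle (around (155,288)), centred. Now log B, leaning the other way.

```bash
python3 -m inch '[{"slide":[-0.994,-0.249,-0.055],"angular":[0.007,-0.004,0.131],"claw":1},{"slide":[-0.994,-0.249,-0.055],"angular":[0.007,-0.004,0.131],"claw":1},{"slide":[-0.994,-0.249,-0.055],"angular":[0.007,-0.004,0.131],"claw":1},{"slide":[-0.994,-0.249,-0.055],"angular":[0.007,-0.004,0.131],"claw":1},{"slide":[-0.994,-0.249,-0.055],"angular":[0.007,-0.004,0.131],"claw":1},{"slide":[-0.994,-0.249,-0.055],"angular":[0.007,-0.004,0.131],"claw":1}]'
python3 -m inch '[{"slide":[-1,-0.17,-0.052],"angular":[0.007,-0.005,0.131],"claw":1},{"slide":[-1,-0.17,-0.052],"angular":[0.007,-0.005,0.131],"claw":1},{"slide":[-1,-0.17,-0.052],"angular":[0.007,-0.005,0.131],"claw":1},{"slide":[-1,-0.17,-0.052],"angular":[0.007,-0.005,0.131],"claw":1},{"slide":[-1,-0.17,-0.052],"angular":[0.007,-0.005,0.131],"claw":1},{"slide":[-1,-0.17,-0.052],"angular":[0.007,-0.005,0.131],"claw":1},{"slide":[-1,-0.17,-0.052],"angular":[0.007,-0.005,0.131],"claw":1}]'
python3 -m inch '[{"slide":[0,0,0.12],"angular":[0,0.75,0],"claw":1},{"slide":[0,0,0.12],"angular":[0,0.75,0],"claw":1},{"slide":[0,0,0.12],"angular":[0,0.75,0],"claw":1},{"slide":[0,0,0.12],"angular":[0,0.75,0],"claw":1}]'
python3 -m inch '[{"slide":[-0.046,0,0.111],"angular":[0,0.75,0],"claw":1},{"slide":[-0.046,0,0.111],"angular":[0,0.75,0],"claw":1},{"slide":[-0.046,0,0.111],"angular":[0,0.75,0],"claw":1},{"slide":[-0.046,0,0.111],"angular":[0,0.75,0],"claw":1},{"slide":[-0.046,0,0.111],"angular":[0,0.75,0],"claw":1}]'
python3 - <<'E'
from h import *
yaw=float(np.load("yaw.npy"));L=np.array([.4870,-.1068,.074])
plan([(L,Rt(yaw,45))])
E
```

```text
time: 16.6
position: [0.5372, 0.0391, 0.2083]
tool_rot: [2.33, 2.105, -0.016]
ft_force: [0.6, -0.5, -0.4]
grip_width: 0.997
grip_force: 0.0
time: 17.3
position: [0.473, -0.1986, 0.2223]
tool_rot: [-2.392, -2.031, 0.015]
ft_force: [-0.2, 1.0, -0.9]
grip_width: 1.002
grip_force: 0.0
time: 17.7
position: [0.4726, -0.1988, 0.1909]
tool_rot: [-2.175, -1.843, -0.419]
ft_force: [0.2, -1.3, 0.5]
grip_width: 1.003
grip_force: 0.0
time: 18.2
position: [0.4741, -0.1955, 0.1631]
tool_rot: [-1.918, -1.635, -0.779]
ft_force: [0.9, -0.5, 0.6]
grip_width: 0.999
grip_force: 0.0
slide [0.005, -0.001, 0.505] angular [-0.015, 0.014, -0.006] rows 2.5
  ->  [ 0.487 -0.107  0.074]
```

```bash
python3 -m inch '[{"slide":[0.005,-0.001,0.1],"angular":[-0.015,0.014,0],"claw":1},{"slide":[0.005,-0.001,0.2],"angular":[-0.015,0.014,0],"claw":1},{"slide":[0.005,-0.001,0.3],"angular":[-0.015,0.014,0],"claw":1},{"slide":[0.005,-0.001,0.4],"angular":[-0.015,0.014,0],"claw":1},{"slide":[0.005,-0.001,0.46],"angular":[-0.015,0.014,0],"claw":1},{"slide":[0.005,-0.001,0.505],"angular":[-0.015,0.014,0],"claw":1},{"slide":[0.005,-0.001,0.505],"angular":[-0.015,0.014,0],"claw":1},{"slide":[0.005,-0.001,0.505],"angular":[-0.015,0.014,0],"claw":1}]'
python3 -m inch '[{"slide":[0,0,0],"angular":[0,0,0],"claw":0},{"slide":[0,0,0],"angular":[0,0,0],"claw":-0.3},{"slide":[0,0,0],"angular":[0,0,0],"claw":-1},{"slide":[0,0,0],"angular":[0,0,0],"claw":-1},{"slide":[0,0,0],"angular":[0,0,0],"claw":-1},{"slide":[0,0,0],"angular":[0,0,0],"claw":-1},{"slide":[0,0,0],"angular":[0,0,0],"claw":-1}]' 20
```

```text
time: 19.0
position: [0.4871, -0.1089, 0.0747]
tool_rot: [-1.92, -1.629, -0.794]
ft_force: [-0.1, 0.4, -0.5]
grip_width: 1.001
grip_force: 0.0
time: 19.7
position: [0.4864, -0.1091, 0.0737]
tool_rot: [-1.92, -1.626, -0.795]
ft_force: [0.6, 0.8, -0.8]
grip_width: 0.5
grip_force: 20.0
```

```bash
python3 -m inch '[{"slide":[0.03,0,-0.03],"angular":[0,0,0],"claw":-1},{"slide":[0.06,0,-0.06],"angular":[0,0,0],"claw":-1},{"slide":[0.085,0,-0.085],"angular":[0,0,0],"claw":-1},{"slide":[0.085,0,-0.085],"angular":[0,0,0],"claw":-1}]'
python3 -m inch '[{"slide":[0,0,0],"angular":[0,-0.2,0],"claw":-1},{"slide":[0,0,0],"angular":[0,-0.4,0],"claw":-1},{"slide":[0,0,0],"angular":[0,-0.6,0],"claw":-1},{"slide":[0,0,0],"angular":[0,-0.8,0],"claw":-1},{"slide":[0,0,0],"angular":[0,-1,0],"claw":-1}]'
python3 -m inch '[{"slide":[0,0,0],"angular":[0,-0.2,0],"claw":-1},{"slide":[0,0,0],"angular":[0,-0.4,0],"claw":-1},{"slide":[0,0,0],"angular":[0,-0.6,0],"claw":-1},{"slide":[0,0,0],"angular":[0,-0.8,0],"claw":-1},{"slide":[0,0,0],"angular":[0,-1,0],"claw":-1}]'
python3 -m inch '[{"slide":[0,0,0],"angular":[0,-0.2,0],"claw":-1},{"slide":[0,0,0],"angular":[0,-0.4,0],"claw":-1},{"slide":[0,0,0],"angular":[0,-0.6,0],"claw":-1},{"slide":[0,0,0],"angular":[0,-0.8,0],"claw":-1},{"slide":[0,0,0],"angular":[0,-1,0],"claw":-1},{"slide":[0,0,0],"angular":[0,-1,0],"claw":-1},{"slide":[0,0,0],"angular":[0,-1,0],"claw":-1}]'
python3 - <<'E'
from h import *
yaw=float(np.load("yaw.npy"))
s=ctrl.get_state();p=np.array(s["position"]);print(p)
D=np.array([.484,-.125,.036])
plan([(D+[0,0,.008],Rt(yaw,-45)),(D,Rt(yaw,-45))])
E
```

```text
time: 20.1
position: [0.4873, -0.1096, 0.1053]
tool_rot: [-1.922, -1.629, -0.796]
ft_force: [0.2, 0.1, -3.0]
grip_width: 0.495
grip_force: 20.0
time: 20.6
position: [0.4864, -0.1092, 0.1043]
tool_rot: [-2.258, -1.912, -0.292]
ft_force: [0.1, -1.4, -3.5]
grip_width: 0.499
grip_force: 20.0
time: 21.1
position: [0.4863, -0.1087, 0.1044]
tool_rot: [2.256, 1.912, -0.301]
ft_force: [-0.2, 0.1, -2.3]
grip_width: 0.501
grip_force: 20.0
time: 21.8
position: [0.4862, -0.1084, 0.103]
tool_rot: [1.924, 1.635, -0.796]
ft_force: [0.4, 0.2, -1.9]
grip_width: 0.505
grip_force: 20.0
[ 0.48618806 -0.10839919  0.10300185]
slide [0.119, 0.003, 0.215] angular [-0.013, -0.008, -0.001] rows 1.2
  ->  [ 0.484 -0.125  0.044]
slide [0.022, 0.0, 0.022] angular [0.0, -0.0, 0.0] rows 0.2
  ->  [ 0.484 -0.125  0.036]
```

```bash
python3 -m inch '[{"slide":[0.03,0.001,0.054],"angular":[0,0,0],"claw":-1},{"slide":[0.06,0.002,0.108],"angular":[0,0,0],"claw":-1},{"slide":[0.09,0.003,0.162],"angular":[0,0,0],"claw":-1},{"slide":[0.119,0.003,0.215],"angular":[0,0,0],"claw":-1},{"slide":[0.13,0.003,0.226],"angular":[0,0,0],"claw":-1},{"slide":[0.138,0.003,0.234],"angular":[0,0,0],"claw":-1},{"slide":[0.138,0.003,0.234],"angular":[0,0,0],"claw":-1},{"slide":[0.138,0.003,0.234],"angular":[0,0,0],"claw":-1}]'
python3 -m inch '[{"slide":[0.003,0,0.003],"angular":[0,0,0],"claw":-1},{"slide":[0.003,0,0.003],"angular":[0,0,0],"claw":-1}]'
python3 -m inch '[{"slide":[0.003,0,0.003],"angular":[0,0,0],"claw":-1},{"slide":[0.003,0,0.003],"angular":[0,0,0],"claw":-1}]'
```

```text
time: 22.6
position: [0.4848, -0.1255, 0.0383]
tool_rot: [1.922, 1.631, -0.796]
ft_force: [-0.9, -0.7, -2.2]
grip_width: 0.495
grip_force: 20.0
time: 22.8
position: [0.4845, -0.1257, 0.0372]
tool_rot: [1.923, 1.631, -0.796]
ft_force: [0.3, 0.4, -2.0]
grip_width: 0.503
grip_force: 20.0
time: 23.0
position: [0.4843, -0.1258, 0.0359]
tool_rot: [1.923, 1.631, -0.797]
ft_force: [-1.1, -0.1, -2.9]
grip_width: 0.499
grip_force: 20.0
```

```bash
python3 -m inch '[{"slide":[0.003,0,0.003],"angular":[0,0,0],"claw":-1},{"slide":[0.003,0,0.003],"angular":[0,0,0],"claw":-1}]'
python3 -m inch '[{"slide":[0.003,0,0.003],"angular":[0,0,0],"claw":-1},{"slide":[0.003,0,0.003],"angular":[0,0,0],"claw":-1}]'
python3 -m inch '[{"slide":[0.002,0,0.002],"angular":[0,0,0],"claw":-1},{"slide":[0.002,0,0.002],"angular":[0,0,0],"claw":-1}]'
```

```text
time: 23.2
position: [0.4842, -0.1259, 0.0347]
tool_rot: [1.923, 1.631, -0.797]
ft_force: [0.1, 0.1, -2.3]
grip_width: 0.503
grip_force: 20.0
time: 23.4
position: [0.4843, -0.1259, 0.0345]
tool_rot: [1.922, 1.63, -0.798]
ft_force: [-2.7, 2.2, 4.3]
grip_width: 0.496
grip_force: 20.0
time: 23.6
position: [0.4843, -0.1259, 0.0345]
tool_rot: [1.921, 1.629, -0.799]
ft_force: [-3.0, 3.7, 7.9]
grip_width: 0.502
grip_force: 20.0
```

```bash
python3 -m inch '[{"slide":[-0.003,0,-0.003],"angular":[0,0,0],"claw":0.1},{"slide":[-0.003,0,-0.003],"angular":[0,0,0],"claw":0.3},{"slide":[-0.003,0,-0.003],"angular":[0,0,0],"claw":0.8},{"slide":[-0.003,0,-0.003],"angular":[0,0,0],"claw":0.8},{"slide":[-0.003,0,-0.1],"angular":[0,0,0],"claw":0.8},{"slide":[-0.003,0,-0.3],"angular":[0,0,0],"claw":0.8},{"slide":[-0.003,0,-0.5],"angular":[0,0,0],"claw":0.8},{"slide":[-0.003,0,-0.5],"angular":[0,0,0],"claw":0.8}]'
python3 - <<'E'
from h import *
from scipy.optimize import least_squares
for c in["top","side"]:
    im=ctrl.get_image(c);P=cloud(im).reshape(-1,3);save(im,c+"4")
    q=P[(abs(P[:,0]-.486)<.05)&(P[:,1]<-.03)&(P[:,1]>-.22)&(P[:,2]<.065)&(P[:,2]>.025)]
    if len(q)<50: print(c,len(q));continue
    f=least_squares(lambda x:np.hypot(q[:,0]-x[0]-x[2]*(q[:,1]+.127),q[:,2]-x[1])-.022,[.486,.032,.15],loss="soft_l1",f_scale=.002)
    print(c,f.x,len(q),np.percentile(q[:,1],[1,99]))
a=-np.arctan(f.x[2]);G=np.array([f.x[0],-.129,.036])
plan([(G+[0,0,.12],Rt(a,-20)),(G+[0,0,.085],Rt(a,0))])
E
```

```text
time: 24.4
position: [0.5024, -0.033, 0.1258]
tool_rot: [1.92, 1.636, -0.781]
ft_force: [-0.1, -0.6, 0.0]
grip_width: 0.898
grip_force: 0.0
top [0.48470701 0.03161571 0.1582005 ] 1241 [-0.18742876 -0.06986531]
side [0.48333439 0.03227424 0.17396264] 799 [-0.18233863 -0.06572584]
slide [-0.355, -0.005, 0.165] angular [0.008, 0.828, 0.016] rows 2.9
  ->  [ 0.483 -0.129  0.156]
slide [0.048, -0.0, 0.131] angular [0.0, 0.667, -0.0] rows 2.3
  ->  [ 0.483 -0.129  0.121]
```

View pics/side4.png

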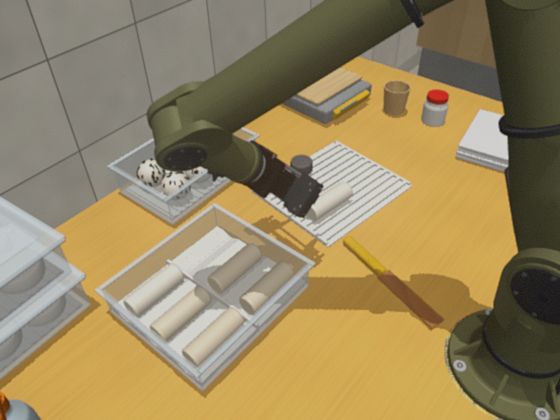

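Log B lies on the grid at (328,200), log A in the box at (155,285). Swing upright and grip from above.

```bash
python3 -m inch '[{"slide":[-0.355,-0.005,0.165],"angular":[0.008,0.828,0.016],"claw":0.8},{"slide":[-0.355,-0.005,0.165],"angular":[0.008,0.828,0.016],"claw":0.8},{"slide":[-0.355,-0.005,0.165],"angular":[0.008,0.828,0.016],"claw":0.8},{"slide":[-0.355,-0.005,0.165],"angular":[0.008,0.828,0.016],"claw":0.8}]'
python3 -m inch '[{"slide":[0.048,0,0.131],"angular":[0,0.667,0],"claw":0.8},{"slide":[0.048,0,0.131],"angular":[0,0.667,0],"claw":0.8},{"slide":[0.048,0,0.131],"angular":[0,0.667,0],"claw":0.8},{"slide":[0.048,0,0.131],"angular":[0,0.667,0],"claw":0.8},{"slide":[0.048,0,0.131],"angular":[0,0.667,0],"claw":0.8}]'
python3 - <<'E'
from h import *
plan([([.484,-.129,.036],Rt(-.166,0))])
E
```

```text
time: 24.9
position: [0.4806, -0.1387, 0.1568]
tool_rot: [2.229, 1.841, -0.394]
ft_force: [0.5, -1.0, 0.3]
grip_width: 0.899
grip_force: 0.0
time: 25.4
position: [0.4816, -0.1293, 0.1194]
tool_rot: [-2.404, -2.019, 0.007]
ft_force: [-0.3, 0.8, 0.0]
grip_width: 0.906
grip_force: 0.0
slide [0.003, 0.011, 0.334] angular [-0.008, 0.003, -0.015] rows 1.7
  ->  [ 0.484 -0.129  0.036]
```

```bash
python3 -m inch '[{"slide":[0.003,0.011,0.1],"angular":[-0.008,0.003,-0.015],"claw":0.8},{"slide":[0.003,0.011,0.2],"angular":[-0.008,0.003,-0.015],"claw":0.8},{"slide":[0.003,0.011,0.28],"angular":[-0.008,0.003,-0.015],"claw":0.8},{"slide":[0.003,0.011,0.338],"angular":[-0.008,0.003,-0.015],"claw":0.8},{"slide":[0.003,0.011,0.338],"angular":[-0.008,0.003,-0.015],"claw":0.8},{"slide":[0.003,0.011,0.338],"angular":[-0.008,0.003,-0.015],"claw":0.3},{"slide":[0.003,0.011,0.338],"angular":[-0.008,0.003,-0.015],"claw":-1},{"slide":[0.003,0.011,0.338],"angular":[-0.008,0.003,-0.015],"claw":-1},{"slide":[0.003,0.011,0.338],"angular":[-0.008,0.003,-0.015],"claw":-1},{"slide":[0.003,0.011,0.338],"angular":[-0.008,0.003,-0.015],"claw":-1}]' 25
python3 -m inch '[{"slide":[0,0,0],"angular":[0,0,0],"claw":-1},{"slide":[0,0,-0.02],"angular":[0,0,0],"claw":-1},{"slide":[0,0,-0.1],"angular":[0,0,0],"claw":-1},{"slide":[0,0,-0.25],"angular":[0,0,0],"claw":-1},{"slide":[0,0,-0.4],"angular":[0,0,0],"claw":-1},{"slide":[0,0,-0.55],"angular":[0,0,0],"claw":-1},{"slide":[0,0,-0.55],"angular":[0,0,0],"claw":-1}]'
python3 - <<'E'
from h import *
W=np.array([.604,.150,.17]);r=Rt(-.022,0)
plan([(W,r),(W*[1,1,0]+[0,0,.10],r)])
E
```

```text
time: 26.4
position: [0.4854, -0.1299, 0.0366]
tool_rot: [2.397, 2.028, 0.003]
ft_force: [-1.1, -0.3, 0.8]
grip_width: 0.534
grip_force: 0.0
time: 27.1
position: [0.4882, -0.1303, 0.1791]
tool_rot: [2.39, 2.023, 0.011]
ft_force: [0.3, 0.0, -2.0]
grip_width: 0.499
grip_force: 25.0
slide [0.591, 0.135, 0.019] angular [0.012, 0.002, -0.138] rows 3.0
slide [0.58, 0.178, 0.018] angular [0.011, 0.003, -0.137] rows 3.0
  ->  [0.604 0.15  0.17 ]
slide [-0.0, 0.0, 0.28] angular [0.0, -0.0, -0.0] rows 1.4
  ->  [0.604 0.15  0.1  ]
```

```bash
python3 -m inch '[{"slide":[0.15,0.034,0.005],"angular":[0.003,0,-0.035],"claw":-1},{"slide":[0.3,0.068,0.01],"angular":[0.006,0,-0.07],"claw":-1},{"slide":[0.45,0.103,0.014],"angular":[0.009,0.001,-0.1],"claw":-1},{"slide":[0.591,0.135,0.019],"angular":[0.012,0.002,-0.138],"claw":-1}]'
python3 -m inch '[{"slide":[0.15,0.045,0.005],"angular":[0.003,0,-0.035],"claw":-1},{"slide":[0.3,0.09,0.01],"angular":[0.006,0,-0.07],"claw":-1},{"slide":[0.45,0.135,0.014],"angular":[0.009,0.001,-0.1],"claw":-1},{"slide":[0.58,0.178,0.018],"angular":[0.011,0.003,-0.137],"claw":-1},{"slide":[0.58,0.178,0.018],"angular":[0.011,0.003,-0.137],"claw":-1},{"slide":[0.58,0.178,0.018],"angular":[0.011,0.003,-0.137],"claw":-1}]'
python3 -m inch '[{"slide":[0,0,0.1],"angular":[0,0,0],"claw":-1},{"slide":[0,0,0.2],"angular":[0,0,0],"claw":-1},{"slide":[0,0,0.27],"angular":[0,0,0],"claw":-1},{"slide":[0,0,0.27],"angular":[0,0,0],"claw":-1},{"slide":[0,0,0.27],"angular":[0,0,0],"claw":-1}]'
python3 - <<'E'
from h import *
r=Rt(-.022,0);plan([([.604,.150,.05],r),([.604,.150,.037],r)])
E
```

```text
time: 27.5
position: [0.5423, 0.012, 0.168]
tool_rot: [-2.319, -2.112, 0.003]
ft_force: [0.8, -0.3, -2.8]
grip_width: 0.498
grip_force: 25.0
time: 28.1
position: [0.5995, 0.1515, 0.1631]
tool_rot: [-2.236, -2.191, 0.009]
ft_force: [-0.6, 0.1, -3.7]
grip_width: 0.497
grip_force: 25.0
time: 28.6
position: [0.5999, 0.1502, 0.0973]
tool_rot: [-2.24, -2.189, 0.006]
ft_force: [-0.4, 0.3, -1.5]
grip_width: 0.502
grip_force: 25.0
slide [-0.001, 0.018, 0.189] angular [-0.018, -0.007, -0.002] rows 0.9
  ->  [0.604 0.15  0.05 ]
slide [0.0, 0.0, 0.052] angular [0.0, 0.0, 0.0] rows 0.3
  ->  [0.604 0.15  0.037]
```

```bash
python3 -m inch '[{"slide":[-0.001,0.018,0.06],"angular":[-0.018,-0.007,0],"claw":-1},{"slide":[-0.001,0.018,0.12],"angular":[-0.018,-0.007,0],"claw":-1},{"slide":[-0.001,0.018,0.16],"angular":[-0.018,-0.007,0],"claw":-1},{"slide":[-0.001,0.018,0.19],"angular":[-0.018,-0.007,0],"claw":-1},{"slide":[-0.001,0.018,0.215],"angular":[-0.018,-0.007,0],"claw":-1},{"slide":[-0.001,0.018,0.235],"angular":[-0.018,-0.007,0],"claw":-1},{"slide":[-0.001,0.018,0.235],"angular":[-0.018,-0.007,0],"claw":-1},{"slide":[-0.001,0.018,0.235],"angular":[-0.018,-0.007,0],"claw":-1}]'
python3 -m inch '[{"slide":[0,0,0.006],"angular":[0,0,0],"claw":-1},{"slide":[0,0,0.006],"angular":[0,0,0],"claw":-1}]'
python3 -m inch '[{"slide":[0,0,0.005],"angular":[0,0,0],"claw":-1},{"slide":[0,0,0.005],"angular":[0,0,0],"claw":-1}]'
```

```text
time: 29.4
position: [0.604, 0.1509, 0.0386]
tool_rot: [2.246, 2.197, 0.001]
ft_force: [0.4, 0.4, -1.9]
grip_width: 0.499
grip_force: 25.0
time: 29.6
position: [0.604, 0.1509, 0.0371]
tool_rot: [2.245, 2.197, 0.001]
ft_force: [0.3, 0.7, -3.6]
grip_width: 0.491
grip_force: 25.0
time: 29.8
position: [0.6038, 0.1508, 0.0356]
tool_rot: [2.246, 2.197, 0.0]
ft_force: [-0.3, -0.5, -2.4]
grip_width: 0.499
grip_force: 25.0
```

```bash
python3 -m inch '[{"slide":[0,0,0.005],"angular":[0,0,0],"claw":-1},{"slide":[0,0,0.005],"angular":[0,0,0],"claw":-1}]'
python3 -m inch '[{"slide":[0,0,0.003],"angular":[0,0,0],"claw":-1},{"slide":[0,0,0.003],"angular":[0,0,0],"claw":-1}]'
```

```text
time: 30.0
position: [0.6038, 0.1507, 0.0342]
tool_rot: [2.246, 2.197, -0.0]
ft_force: [-0.5, -0.6, -2.0]
grip_width: 0.495
grip_force: 25.0
time: 30.2
position: [0.6038, 0.1508, 0.0341]
tool_rot: [2.246, 2.197, -0.0]
ft_force: [-2.5, -1.9, 2.3]
grip_width: 0.497
grip_force: 25.0
```

Contact; release and retreat clear.

```bash
python3 -m inch '[{"slide":[0,0,0],"angular":[0,0,0],"claw":0.1},{"slide":[0,0,0],"angular":[0,0,0],"claw":0.2},{"slide":[0,0,0],"angular":[0,0,0],"claw":0.2},{"slide":[0,0,0],"angular":[0,0,0],"claw":0.2}]'
python3 -m inch '[{"slide":[0,0,-0.03],"angular":[0,0,0],"claw":0.2},{"slide":[0,0,-0.1],"angular":[0,0,0],"claw":0.2},{"slide":[0,0,-0.25],"angular":[0,0,0],"claw":0.2},{"slide":[0,0,-0.45],"angular":[0,0,0],"claw":0.2},{"slide":[0,0,-0.64],"angular":[0,0,0],"claw":0.2},{"slide":[0,0,-0.64],"angular":[0,0,0],"claw":0.2}]'
python3 -m inch '[{"slide":[-0.8,0,-0.2],"angular":[0,0,0],"claw":0.2},{"slide":[-0.8,0,-0.2],"angular":[0,0,0],"claw":0.2},{"slide":[-0.8,0,-0.2],"angular":[0,0,0],"claw":0.2},{"slide":[-0.8,0,-0.2],"angular":[0,0,0],"claw":0.2},{"slide":[-0.8,0,-0.2],"angular":[0,0,0],"claw":0.2},{"slide":[-0.8,0,-0.2],"angular":[0,0,0],"claw":0.2}]'
python3 - <<'E'
from h import *
from scipy.optimize import least_squares
for c in["top","side"]:
    im=ctrl.get_image(c);P=cloud(im).reshape(-1,3);save(im,c+"5")
    for cen in[(.607,.294),(.604,.150),(.522,.295),(.438,.293),(.435,.149),(.519,.151)]:
        q=P[(abs(P[:,0]-cen[0])<.03)&(abs(P[:,1]-cen[1])<.064)&(P[:,2]>.036)&(P[:,2]<.06)]
        if len(q)<50: continue
        f=least_squares(lambda x:np.hypot(q[:,0]-x[0]-x[2]*(q[:,1]-cen[1]),q[:,2]-x[1])-.022,[cen[0],.03,0],loss="soft_l1",f_scale=.002)
        print(c,cen,f.x.round(4),np.percentile(q[:,1],[1,99]).round(3))
E
```

```text
time: 30.6
position: [0.6041, 0.1509, 0.0336]
tool_rot: [2.246, 2.197, 0.001]
ft_force: [-0.4, -1.0, 0.7]
grip_width: 0.597
grip_force: 0.0
time: 31.2
position: [0.6079, 0.1532, 0.2034]
tool_rot: [2.239, 2.192, 0.02]
ft_force: [1.1, 0.5, -0.1]
grip_width: 0.598
grip_force: 0.0
time: 31.8
position: [0.5996, -0.0516, 0.2449]
tool_rot: [2.249, 2.19, 0.002]
ft_force: [-0.3, 0.2, -0.1]
grip_width: 0.6
grip_force: 0.0
top (0.607, 0.294) [0.607  0.0289 0.0302] [0.232 0.35 ]
top (0.604, 0.15) [0.6038 0.0288 0.0178] [0.09  0.209]
top (0.522, 0.295) [0.5228 0.0289 0.0228] [0.238 0.356]
top (0.438, 0.293) [0.4388 0.0288 0.0192] [0.237 0.354]
top (0.435, 0.149) [0.4357 0.0287 0.0229] [0.091 0.209]
top (0.519, 0.151) [0.5198 0.0288 0.0271] [0.092 0.211]
side (0.607, 0.294) [0.6058 0.0298 0.0247] [0.236 0.354]
side (0.604, 0.15) [0.6024 0.0295 0.0188] [0.095 0.213]
side (0.522, 0.295) [0.5219 0.0298 0.0218] [0.243 0.358]
side (0.438, 0.293) [0.4378 0.0297 0.0208] [0.241 0.357]
side (0.435, 0.149) [0.4344 0.0295 0.0186] [0.085 0.213]
side (0.519, 0.151) [0.5185 0.0295 0.0212] [0.097 0.214]
```

View pics/side5.png

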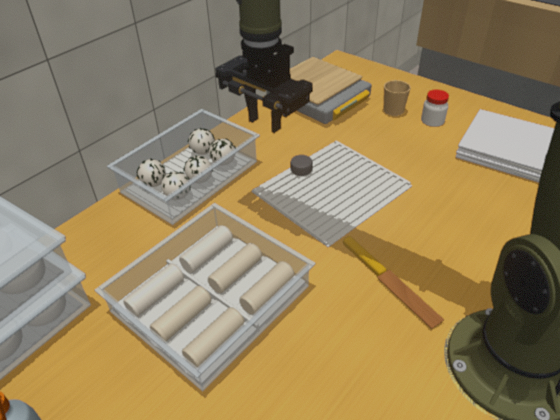

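Both white logs lie in their cradles, at (155,288) and (207,248). The packed logs and the ash round haven't moved, and the gripper is clear.

```bash
python3 -c "
from bench import ctrl
print(ctrl.close_job())"
```

```text
the job is handed in; nothing more can be done
None
```

Both white logs lie flat in the two empty cradles (log_a in well5, log_b in well2), with the packed cheeses and the ash round where they started. The job is handed in, and the hand-in call returned no verdict.

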